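# Set out the medicine row on the prep mat

### The job

Complete the medicine row on the blue mat, where the white jar and the tall white bottle already stand: stand the brown bottle in line midway between those two, with the dosing cup placed mouth down over its cap. Continue the row with the little glass vial standing on the jar's outer side, as far from the jar (centre to centre) as the brown bottle is, and lay the tape roll flat and wholly on the mat, squarely in front of the tall white bottle on the robot's side, measuring square to the mat. Leave the jar, the tall white bottle and everything else where they are.

Things in the scene. Friction and masses are not known exactly. Their poses are not given: they have to be found in the camera images.
- mat: Thin blue rectangular mat fixed to the counter, 180 (its x) by 370 (its y) and 3 mm thick. Origin: centre of its underside; its top is 3 mm above the counter. x points to its far long edge, away from the robot, y along its length to the left, z up; it may lie turned by up to 0.2 rad.
- jar: Low wide white ointment jar with a metal screw lid, diameter 58, height 45 mm, standing on the mat from the start, 75 mm to one side of the mat's middle and 35 mm beyond it (mat x = +35, y = +75 or -75 mm). Loose, stays there. Origin: centre of its underside, z up; round, so its yaw means nothing.
- tall_bottle: Tall white tablet bottle, diameter 50, height 90 mm, standing on the mat from the start on the other side, also at mat x = +35 mm, 150 mm from the jar. Loose, stays there. Origin: centre of its underside, z up; round, so its yaw means nothing.
- brown_bottle: Brown glass syrup bottle with a paper label and a white cap, 85 mm high: straight body of diameter 38 up to 52 mm, shoulder up to 62 mm, then the cap, diameter 26, from 66 to 85 mm. About 0.11 kg, standing on the counter. Origin: centre of its underside, z up; round, so its yaw means nothing.
- dosing_cup: White plastic dosing cup that stands mouth down: 30 mm high, outer diameter 50 at the mouth (below) and 46 at the closed end (above), walls 2.5 mm, end 3 mm thick, 27 mm deep inside. Origin: centre of the mouth, which is its underside as it stands, z up. Set over the brown bottle's cap it rests on the cap's top, with its mouth 58 mm above the bottle's underside. About 20 g.
- vial: Little clear glass vial with a paper label and a metal crimp cap, 50 mm high: body of diameter 26 up to 34 mm, cap of diameter 19 at the top. About 30 g. Origin: centre of its underside, z up; round, so its yaw means nothing.
- tape_roll: Roll of white tape lying flat, a ring of outer diameter 54, hole 34, height 24 mm. About 40 g. Origin: centre of its underside, z up; round, so its yaw means nothing.
- pill_bottle: Small white tablet bottle, diameter 36, height 60 mm, standing on the counter, not part of the job; to be left alone. Origin: centre of its underside, z up; round, so its yaw means nothing.
- swab_carton: Small plain cardboard carton, 52 by 52 by 42 mm high, not part of the job; to be left alone. Origin: centre of its underside.
- specimen_pot: Clear specimen pot with an orange screw lid, diameter 47, height 54 mm, not part of the job; to be left alone. Origin: centre of its underside, z up; round, so its yaw means nothing.

How it is judged (in metres and radians):
At the end, for the whole second after the job is handed in: Brown bottle and vial upright in the row (15 mm across), 75 mm +-15 from their neighbours; cup level over the cap (10 mm); roll flat, squarely in front of the tall bottle (15 mm), 14 to 66 mm robot-side of the mat's middle line; jar and tall bottle within 10 mm; all at rest (angle between each of brown_bottle, dosing_cup, vial, tape_roll, jar, tall_bottle's own z axis and vertical below 0.12 rad and z of brown_bottle in the frame of mat between -0.001 and 0.007 m and linear speed of each of brown_bottle, dosing_cup, vial, tape_roll below 0.01 m/s and angular speed of each of brown_bottle, dosing_cup, vial, tape_roll below 0.1 rad/s and x of brown_bottle in the frame of mat between 0.02 and 0.05 m and horizontal distance between each of brown_bottle, vial and jar below 0.09 m and horizontal distance between brown_bottle and tall_bottle below 0.09 m and horizontal distance between dosing_cup and brown_bottle below 0.01 m and z of dosing_cup in the frame of brown_bottle between 0.053 and 0.064 m and z of vial in the frame of mat between -0.001 and 0.007 m and x of vial in the frame of mat between 0.02 and 0.05 m and horizontal distance between vial and jar above 0.06 m and horizontal distance between vial and tall_bottle above 0.2 m and z of tape_roll in the frame of mat between -0.001 and 0.007 m and x of tape_roll in the frame of mat between -0.066 and -0.014 m and ((y of tall_bottle in the frame of mat above 0 m and y of tape_roll in the frame of mat between 0.06 and 0.09 m) or (y of tall_bottle in the frame of mat below 0 m and y of tape_roll in the frame of mat between -0.09 and -0.06 m)) and distance of each of jar, tall_bottle from where it was at the start of the episode below 0.01 m); the robot touches nothing.
It fails at once if the jar or the tall white bottle on the mat is pushed more than 15 mm or tipped (distance of any of jar, tall_bottle from where it was at the start of the episode above 0.015 m or angle between any of jar, tall_bottle's own z axis and vertical above 0.3 rad).
It fails at once if the small pill bottle, the carton or the specimen pot is moved more than 30 mm or tipped (distance of any of pill_bottle, swab_carton, specimen_pot from where it was at the start of the episode above 0.03 m or angle between any of pill_bottle, swab_carton, specimen_pot's own z axis and vertical above 0.4 rad).
It also fails if it takes over 122 s, if anything falls off the work surface, if the arm or the gripper's body presses on something with over 40 N, if the wrist force passes 120 N, or if a joint passes its speed limit or range.

### The arm

A 6-joint arm with a two-finger parallel gripper is mounted at the origin on the work surface. World frame = base frame: x ahead of the robot, y to its left, z up, the work surface at z = 0. Lengths are in mm, angles in rad, forces in N, time in s.
With the tool pointing down it reaches from about 275 to 1000 mm from the base axis. Payload 8.4 kg.
Tool frame: the origin (TCP) lies between the finger pads; the fingertips stand r.finger_overhang ahead of it and the grasp point (between the pads) is the TCP (r.finger_overhang is the distance from the TCP to the fingertips, in mm); z points along the fingers, y is the line along which they close (so a half turn about z gives the same grasp; the last joint's range is limited). The gripper opens to 85 mm and grips with 20 to 120 N. Pads are 22 mm wide; open, the fingers measure 114 mm over their backs; the gripper's body (76 mm by 85 mm) begins 54 mm behind the grasp point. The pads swing forward as they close: fully open they stand 13 mm farther back than shut.
Start: joints at [1.318, 0.353, 1.633, -0, 1.155, -0.002], TCP at [155.11, 605.449, 250.281] pointing down, gripper open.
Joint ranges: [-2.63, 2.63], [-0.92, 2.1], [0.06, 2.66], [-1.3, 4.44], [0, 2.69], [-3.02, 3.02]. Speed limits (rad/s): [2.22, 2.22, 2.79, 3.14, 3.14, 3.14].

### API

Orientations are given as [roll, pitch, yaw] about the fixed x, y, z axes, in that order (R = Rz(yaw) Ry(pitch) Rx(roll)).
In Python, from rig import r, cams, sign_off gives the robot as it stands.
- The arm moves only by the shell command python3 -m crank 'ROWS' [FORCE]. ROWS is JSON, a list of rows, each a list of 7 numbers: the shift along the tool's x, y, z in m, then the turn, a rotation vector about the tool's x, y, z in rad, then the closure, from 0 (fully open) to 1 (shut). In form: [[dx, dy, dz, ax, ay, az, gripper], ...]. A call has 1 to 5 rows; each row is the pose to reach, as a shift and turn from the pose commanded when the call began, along the tool's axes at that moment; what a row does not reach only later rows make up. A row lasts 1/10 s, in which the tool goes at most 50 mm and 8.59 degrees, less where a joint would pass 70% of its speed; a pose out of reach is approached as far as the arm can. A call with a gripper value outside its range is refused whole. The fingers move at their own pace and stop on an object; FORCE is the grip in N (left out, the last holds). Time passes only in rows, so rows that repeat a pose let the fingers close. It gives the time, the measured TCP pose, the force, the opening and the grip force at its end, in the units of the state.
- r.sense(): the state, without advancing time (a new reading comes with each control period).
- cams.grab_frame(name): name is "scene" or "top" or "wrist"; returns a dict with "image" (400x640x3 uint8, red, green, blue), "fx", "fy", "cx", "cy" (pixels), "D" ([k1, k2, p1, p2, k3] as OpenCV has them; the pictures are not rectified), "position" and "orientation" of the camera in the world. Camera axes: x right, y down, z forward; pixel columns grow to the right and rows downward; lengths in mm; the calibration is good to about 2 mm. A picture is of the moment at which its call begins. There is no depth.
- sign_off(): hands the job in; it is judged then, once.
The state is a dict: "clock": time; "qpos": joint angles; "qvel": joint speeds; "joint_efforts": joint torques, N m; "eef_pos": TCP position; "tcp_rot": TCP orientation; "contact_force": force on the tool from outside, world axes, zero at the start; "wrist_torque": the same for the moment, N m; "opening": opening from 0.0 (shut) to 1.0 (fully open); "grasp_force": force on a finger pad.
Only numpy, scipy, OpenCV 4.12 (cv2) and the standard library are available. Lean on these libraries where they do the work, as an engineer would, in place of code of your own. Each camera call takes 0.05 s, during which the arm holds its last target. There are 200 camera calls.

## Working session

There is one attempt and no reset: what is moved stays moved. The work goes in short steps, Python scripts to look and compute and a shell command to move; the robot and the scene stay as the last step left them, time stands still between calls to the robot, and variables do not carry over. Pictures are saved under pics/ and viewed, at most 14 in all, crops included, and the job is handed in when it is done.

```bash
ls; mkdir -p pics; python3 - <<'E'
from rig import r,cams
import cv2
print(r.sense(), r.finger_overhang)
for n in ("top","scene"):
    f=cams.grab_frame(n); cv2.imwrite(f"pics/{n}0.png",f["image"][:,:,::-1])
    print(n,{k:v for k,v in f.items() if k!="image"})
E
```

```text
pics
{'clock': 0.0, 'qpos': array([ 1.31760558e+00,  3.53625327e-01,  1.63414549e+00,  2.26729359e-05,
        1.15517881e+00, -2.37992050e-03]), 'qvel': array([ 0.00178855, -0.00114361,  0.00111019,  0.00166503,  0.0005791 ,
        0.00127063]), 'joint_efforts': array([ 1.44197779e-04, -6.05261278e+01, -3.42070270e+01,  1.92990824e-04,
        9.68282955e-03, -5.58447709e-05]), 'eef_pos': array([154.9874398 , 605.01531044, 249.57104807]), 'tcp_rot': array([-3.14023573e+00, -2.39597237e-05,  2.89077264e+00]), 'contact_force': array([-0.35571623, -0.59497227, -0.23389458]), 'wrist_torque': array([-0.01627408, -0.01428049, -0.03962557]), 'grasp_force': 0.0, 'opening': 0.9993861786538308} 19.0
top {'fx': 416.23140339726245, 'fy': 416.23140339726245, 'cx': 317.0559753465419, 'cy': 207.32986586556464, 'D': array([-0.08144032,  0.        ,  0.        ,  0.        ,  0.        ]), 'position': array([ 286.6644212 ,   27.48018897, 1068.17013932]), 'orientation': array([-2.89705783, -0.00616391, -1.66863021])}
scene {'fx': 504.80813746966373, 'fy': 504.80813746966373, 'cx': 319.64567325997484, 'cy': 200.1989436674502, 'D': array([-0.00051116,  0.        ,  0.        ,  0.        ,  0.        ]), 'position': array([1294.30508038, -446.18233384,  629.49086116]), 'orientation': array([-2.15140631,  0.02358617,  1.02444147])}
```

View pics/top0.png

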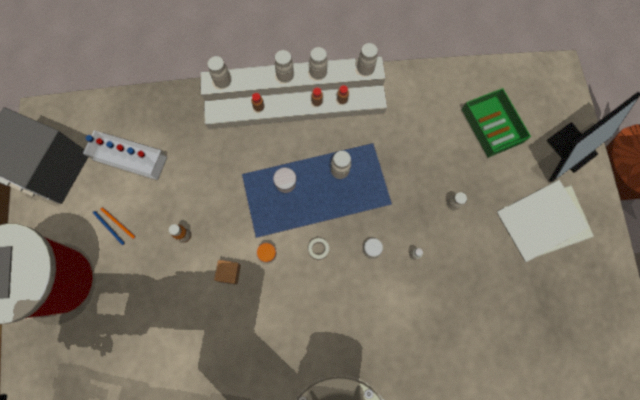

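View pics/scene0.png

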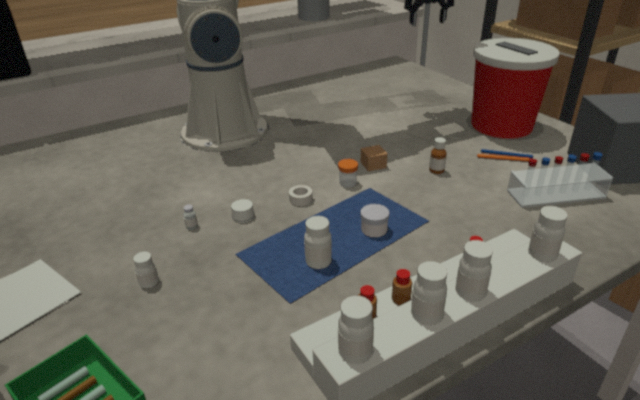

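```bash
cat > h.py <<'E'
import numpy as np, cv2
from rig import r,cams
from scipy.spatial.transform import Rotation as Ro
def K(f): return np.array([[f["fx"],0,f["cx"]],[0,f["fy"],f["cy"]],[0,0,1]])
def grab(n,save=None):
    f=cams.grab_frame(n); f["R"]=Ro.from_euler("xyz",f["orientation"]).as_matrix()
    if save: cv2.imwrite(f"pics/{save}.png",f["image"][:,:,::-1])
    return f
def cast(f,px,z):
    p=cv2.undistortPoints(np.array(px,float).reshape(-1,1,2),K(f),f["D"]).reshape(-1,2)
    d=np.c_[p,np.ones(len(p))]@f["R"].T
    return f["position"]+d*((z-f["position"][2])/d[:,2])[:,None]
def proj(f,P):
    return cv2.projectPoints(np.array(P,float).reshape(-1,1,3),cv2.Rodrigues(f["R"].T)[0],-f["R"].T@f["position"],K(f),f["D"])[0].reshape(-1,2)
def delta(target,yaw=None):
    """shift in tool axes (m) from measured pose to world target (mm)"""
    s=r.sense(); T=Ro.from_euler("xyz",s["tcp_rot"]).as_matrix()
    return T.T@(np.array(target)-s["eef_pos"])/1000, s
E
python3 - <<'E'
from h import *
f=grab("top"); im=f["image"]; g=im.max(2).astype(int); hsv=cv2.cvtColor(im,cv2.COLOR_RGB2HSV)
m=((hsv[...,0]>100)&(hsv[...,0]<130)&(hsv[...,1]>110)&(hsv[...,2]>40)).astype(np.uint8)
m[:130]=0;m[240:]=0;m[:,:235]=0;m[:,400:]=0
m=cv2.morphologyEx(m,cv2.MORPH_OPEN,np.ones((3,3)))
ys,xs=np.nonzero(m); w=cast(f,np.c_[xs,ys],3)[:,:2]
c,s,a=cv2.minAreaRect(w.astype(np.float32)); print("mat",c,s,a)
# bright, unsaturated blobs
b=((hsv[...,1]<70)&(g>110)).astype(np.uint8)
for nm,(x,y),z,R in [("brown",(175,230),85,12),("roll",(318,248),24,16),("cup",(373,248),30,16),("vial",(418,253),50,10),("jar",(285,180),45,16),("tall",(341,160),90,16),("pill",(458,200),60,14)]:
    k=np.zeros_like(b);k[y-R:y+R,x-R:x+R]=b[y-R:y+R,x-R:x+R]
    n,l,st,ce=cv2.connectedComponentsWithStats(k)
    if n<2: print(nm,"none");continue
    i=1+st[1:,4].argmax(); x0,y0,ww,hh,A=st[i]
    print(nm,st[i],ce[i].round(1),cast(f,[[x0+ww/2-.5,y0+hh/2-.5]],z)[0].round(0),"width mm",round(ww*(f["position"][2]-z)/f["fx"]))
big=[cv2.resize(im[y-20:y+20,x-20:x+20],(240,240),interpolation=cv2.INTER_CUBIC) for x,y in [(175,230),(318,248),(373,248),(418,253),(285,180),(341,164)]]
cv2.imwrite("pics/mont.png",np.vstack([np.hstack(big[:3]),np.hstack(big[3:])])[:,:,::-1])
E
```

```text
mat (587.1961059570312, 33.715179443359375) (195.53672790527344, 66.1538314819336) 83.62936401367188
brown [163 218  24  24 372] [170.8 228.2] [508. 346.  85.] width mm 57
roll [ 302  232   32   32 1018] [317.5 247.5] [441.   5.  24.] width mm 80
cup [357 232  32  32 972] [372.9 247.6] [ 427. -133.   30.] width mm 80
vial [408 243  20  20 325] [418.8 252.8] [ 400. -240.   50.] width mm 49
jar [273 167  23  23 416] [284.2 177.7] [626.  74.  45.] width mm 57
tall [325 144  32  30 544] [340.1 155.9] [649. -73.  90.] width mm 75
pill [444 186  28  28 624] [459.3 199.3] [ 523. -360.   60.] width mm 68
```

View pics/mont.png

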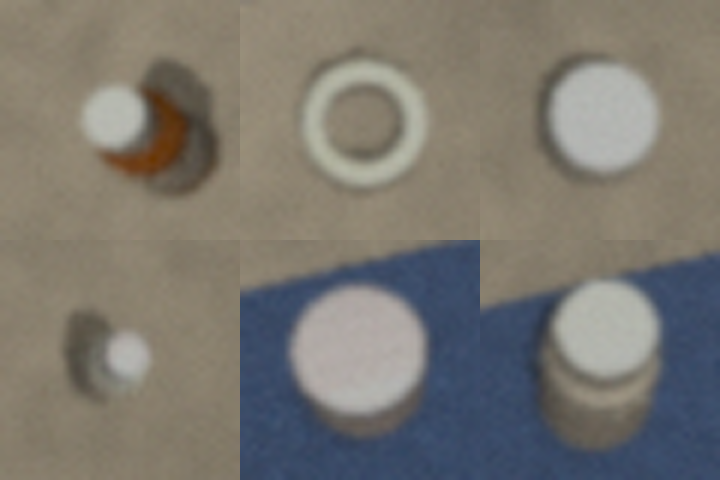

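Montage (6x): brown cap at pixel (173.7,229.2), roll centre (318.2,247.9), cup top (373.2,247.0), vial cap (418.8,251.7), jar lid (284.2,177.5), tall bottle cap (341.3,158.8).

```bash
python3 - <<'E'
from h import *
f=grab("top"); im=f["image"].astype(int)
m=((im[...,2]-im[...,0])>15).astype(np.uint8)
m[:135]=0;m[245:]=0;m[:,:235]=0;m[:,400:]=0
n,l,st,ce=cv2.connectedComponentsWithStats(m); i=1+st[1:,4].argmax()
ys,xs=np.nonzero(l==i); w=cast(f,np.c_[xs,ys],3)[:,:2]
print("mat",cv2.minAreaRect(w.astype(np.float32)))
for nm,p,z in [("brown",(173.7,229.2),85),("roll",(318.2,247.9),24),("cup",(373.2,247),30),("vial",(418.8,251.7),50),("jar",(284.2,177.5),45),("tall",(341.3,158.8),90),("pot",(266,252.5),54),("carton",(228,271),42),("pill",(459,198),60)]:
    print(nm,cast(f,[p],z)[0].round(1))
s=r.sense();w=grab("wrist");T=Ro.from_euler("xyz",s["tcp_rot"]).as_matrix()
print("cam in tool",T.T@(w["position"]-s["eef_pos"]),(T.T@w["R"]).round(2))
E
```

```text
mat ((602.3084106445312, -6.7985382080078125), (178.53700256347656, 367.6669006347656), 8.54881763458252)
brown [509.3 348.4  85. ]
roll [439.9   3.1  24. ]
cup [ 427.8 -134.9   30. ]
vial [ 402.1 -243.1   50. ]
jar [627.3  72.9  45. ]
tall [647.6 -74.9  90. ]
pot [436.5 132.1  54. ]
carton [401.4 229.8  42. ]
pill [ 526.1 -364.7   60. ]
cam in tool [  76.69583941   -0.7972506  -123.8530882 ] [[-0.   -0.95 -0.3 ]
 [ 1.   -0.   -0.  ]
 [ 0.   -0.3   0.95]]
```

```bash
python3 -m crank '[[-0.04,-0.015,0,0,0,0.14,0],[-0.08,-0.03,0,0,0,0.28,0],[-0.12,-0.045,0,0,0,0.42,0],[-0.16,-0.06,0,0,0,0.56,0],[-0.2,-0.075,0,0,0,0.70,0]]' 25
cat >> h.py <<'E'
YAW=1.720
C=np.array([602.3,-6.8]); MX=np.array([.9889,.1487]); MY=np.array([-.1487,.9889])
def go(t):
    "shift in current tool axes (m), turn az left, for target TCP"
    d,s=delta(t); print("shift",d.round(4),"az",round(-(YAW-s["tcp_rot"][2]),3),"pos",s["eef_pos"].round(1),"rot",s["tcp_rot"].round(4),"clock",round(s["clock"],2))
E
python3 -c "
from h import *
go([509,348,200])"
```

```text
clock: 0.75
eef_pos: [331.4, 482.0, 250.3]
tcp_rot: [3.142, -0.0, 2.185]
contact_force: [0.4, -0.1, -0.2]
opening: 0.996
grasp_force: 0.0
shift [-0.2119  0.0679  0.0503] az 0.465 pos [331.4 482.  250.3] rot [ 3.1416 -0.      2.1853] clock 0.75
```

```bash
python3 -m crank '[[-0.046,0.015,0.01,0,0,0.12,0],[-0.092,0.03,0.02,0,0,0.24,0],[-0.138,0.045,0.03,0,0,0.36,0],[-0.184,0.06,0.04,0,0,0.465,0],[-0.212,0.068,0.05,0,0,0.465,0]]' >/dev/null; python3 -m crank '[[0,0,0,0,0,0,0],[0,0,0,0,0,0,0]]'
python3 -c "
from h import *
f=grab('wrist','w1'); go([509,348,38])
print(proj(f,[[509,348,85],[509,348,0]]))"
```

```text
clock: 1.45
eef_pos: [508.8, 349.7, 199.9]
tcp_rot: [-3.141, 0.0, 1.724]
contact_force: [-1.2, 1.0, 0.6]
opening: 0.999
grasp_force: 0.0
shift [-0.0025  0.0003  0.1623] az 0.006 pos [508.4 350.4 200.3] rot [-3.1411e+00 -2.0000e-04  1.7256e+00] clock 1.5
[[323.3517874  199.35679763]
 [323.23359425 173.00828094]]
```

View pics/w1.png

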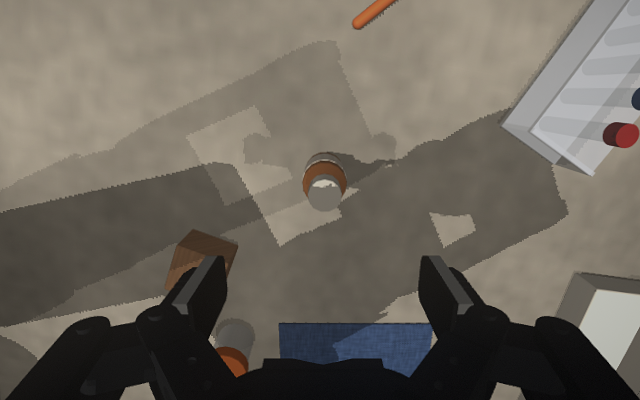

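Wrist view: brown cap at (323,193), predicted (323,199), so the bottle is ~3 mm to +y, right under the TCP. Descend and grip.

```bash
python3 -m crank '[[0,0,0.045,0,0,0,0],[0,0,0.09,0,0,0,0],[0,0,0.135,0,0,0,0],[0,0,0.155,0,0,0,0],[0,0,0.162,0,0,0,0]]' 30; python3 -m crank '[[0,0,0,0,0,0,0.3],[0,0,0,0,0,0,0.5],[0,0,0,0,0,0,0.8],[0,0,0,0,0,0,1],[0,0,0,0,0,0,1]]'; python3 -m crank '[[0,0,0,0,0,0,1],[0,0,-0.03,0,0,0,1],[0,0,-0.07,0,0,0,1],[0,0,-0.11,0,0,0,1],[0,0,-0.13,0,0,0,1]]'
python3 -c "
from h import *
go([637.2,-1.2,170])"
```

```text
clock: 2.0
eef_pos: [506.5, 350.5, 36.2]
tcp_rot: [-3.138, 0.001, 1.728]
contact_force: [-0.2, 0.6, -0.5]
opening: 1.0
grasp_force: 0.0
clock: 2.5
eef_pos: [509.7, 351.0, 40.2]
tcp_rot: [3.139, -0.002, 1.726]
contact_force: [-1.1, 1.2, 5.8]
opening: 0.438
grasp_force: 29.4
clock: 3.0
eef_pos: [510.1, 351.0, 172.8]
tcp_rot: [3.137, -0.002, 1.726]
contact_force: [0.9, 1.1, -1.4]
opening: 0.433
grasp_force: 31.0
shift [-0.3676  0.0712  0.0023] az 0.006 pos [510.1 351.  172.8] rot [ 3.1367e+00 -2.3000e-03  1.7256e+00] clock 3.0
```

```bash
python3 -m crank '[[-0.02,0.004,0,0,0,0,1],[-0.06,0.012,0,0,0,0,1],[-0.1,0.02,0,0,0,0,1],[-0.14,0.028,0,0,0,0,1],[-0.18,0.036,0,0,0,0,1]]' >/dev/null; python3 -m crank '[[-0.04,0.008,0,0,0,0,1],[-0.08,0.016,0,0,0,0,1],[-0.12,0.024,0,0,0,0,1],[-0.16,0.032,0,0,0,0,1],[-0.187,0.035,0,0,0,0,1]]' >/dev/null;  python3 -m crank '[[0,0,0,0,0,0,1],[0,0,0,0,0,0,1],[0,0,0,0,0,0,1]]'
python3 -c "
from h import *
go([637.2,-1.2,45]); f=grab('wrist','w2')
print(proj(f,[[627,73,48],[637.2,-1.2,88],[648,-75.5,93]]))"
```

```text
clock: 4.3
eef_pos: [635.2, -0.7, 168.6]
tcp_rot: [3.142, -0.0, 1.726]
contact_force: [-0.8, 0.5, -2.4]
opening: 0.432
grasp_force: 30.9
shift [-0.0009  0.0019  0.1236] az 0.006 pos [635.2  -0.7 168.6] rot [ 3.1415e+00 -3.0000e-04  1.7261e+00] clock 4.3
[[327.7178592   94.61939439]
 [326.18650557 214.35601053]
 [324.92621665 315.75453852]]
```

View pics/w2.png

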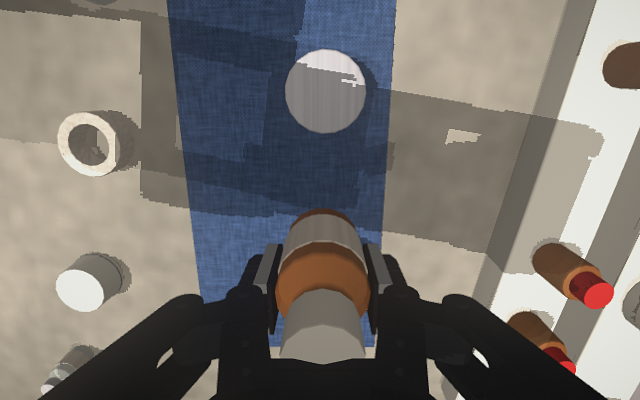

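Jar lid at (325,91) vs predicted (328,95): agrees within 2 mm. Lower.

```bash
python3 -m crank '[[0,0.002,0.03,0,0,0,1],[0,0.002,0.065,0,0,0,1],[0,0.002,0.095,0,0,0,1],[0,0.002,0.113,0,0,0,1],[0,0.002,0.121,0,0,0,1]]'; python3 -m crank '[[0,0,0,0,0,0,1],[0,0,0.002,0,0,0,1],[0,0,0.004,0,0,0,1],[0,0,0.004,0,0,0,1],[0,0,0.004,0,0,0,1]]'
```

```text
clock: 4.85
eef_pos: [636.1, 0.0, 45.4]
tcp_rot: [-3.139, -0.001, 1.727]
contact_force: [0.5, 0.5, -0.8]
opening: 0.441
grasp_force: 30.9
clock: 5.35
eef_pos: [637.9, -1.2, 43.9]
tcp_rot: [3.141, 0.0, 1.726]
contact_force: [-0.0, 0.3, -2.1]
opening: 0.433
grasp_force: 30.9
```

```bash
python3 -m crank '[[0,0,0.0005,0,0,0,1],[0,0,0.001,0,0,0,1],[0,0,0.001,0,0,0,1]]'; python3 -m crank '[[0,0,0,0,0,0,0.5],[0,0,0,0,0,0,0.3],[0,0,0,0,0,0,0],[0,0,0,0,0,0,0],[0,0,0,0,0,0,0]]';  python3 -m crank '[[0,0,-0.02,0,0,0,0],[0,0,-0.05,0,0,0,0],[0,0,-0.09,0,0,0,0],[0,0,-0.13,0,0,0,0],[0,0,-0.17,0,0,0,0]]'
python3 -c "
from h import *
go([428,-135,200]); f=grab('top','t2');
p=proj(f,[[637.2,-1.2,88]])[0];print(p)"
```

```text
clock: 5.65
eef_pos: [637.9, -1.3, 43.1]
tcp_rot: [3.141, 0.0, 1.726]
contact_force: [-1.0, -1.1, 6.8]
opening: 0.431
grasp_force: 31.7
clock: 6.15
eef_pos: [637.5, -1.2, 42.2]
tcp_rot: [-3.141, -0.0, 1.726]
contact_force: [-0.6, 0.7, 0.6]
opening: 0.997
grasp_force: 0.0
clock: 6.65
eef_pos: [637.3, -1.2, 213.7]
tcp_rot: [-3.141, -0.0, 1.726]
contact_force: [1.1, -0.6, -0.6]
opening: 0.999
grasp_force: 0.0
shift [-0.0999 -0.2274  0.0138] az 0.006 pos [637.3  -1.2 213.7] rot [-3.1413e+00 -1.0000e-04  1.7258e+00] clock 6.65
[312.34434986 165.62159899]
```

```bash
python3 -m crank '[[-0.02,-0.045,0,0,0,0,0],[-0.04,-0.09,0,0,0,0,0],[-0.06,-0.135,0,0,0,0,0],[-0.08,-0.18,0,0,0,0,0],[-0.1,-0.227,0.013,0,0,0,0]]' >/dev/null; python3 -m crank '[[0,0,0,0,0,0,0],[0,0,0,0,0,0,0],[0,0,0,0,0,0,0]]'
python3 - <<'E'
from h import *
go([428,-135,23]); f=grab('wrist','w3')
print(proj(f,[[428,-135,30]]))
t=grab('top');cv2.imwrite("pics/t3.png",cv2.resize(t["image"][130:290,240:440],(800,640))[:600,:,::-1])
E
```

```text
clock: 7.5
eef_pos: [432.1, -133.7, 200.4]
tcp_rot: [3.14, 0.0, 1.726]
contact_force: [0.0, 0.0, 0.2]
opening: 0.999
grasp_force: 0.0
shift [-0.0006 -0.0045  0.1774] az 0.006 pos [ 432.1 -133.7  200.4] rot [3.1402e+00 5.0000e-04 1.7257e+00] clock 7.5
[[318.21042736 179.45412809]]
```

View pics/w3.png

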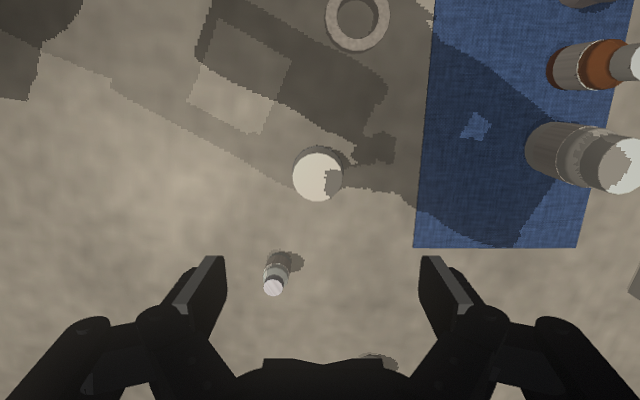

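View pics/t3.png

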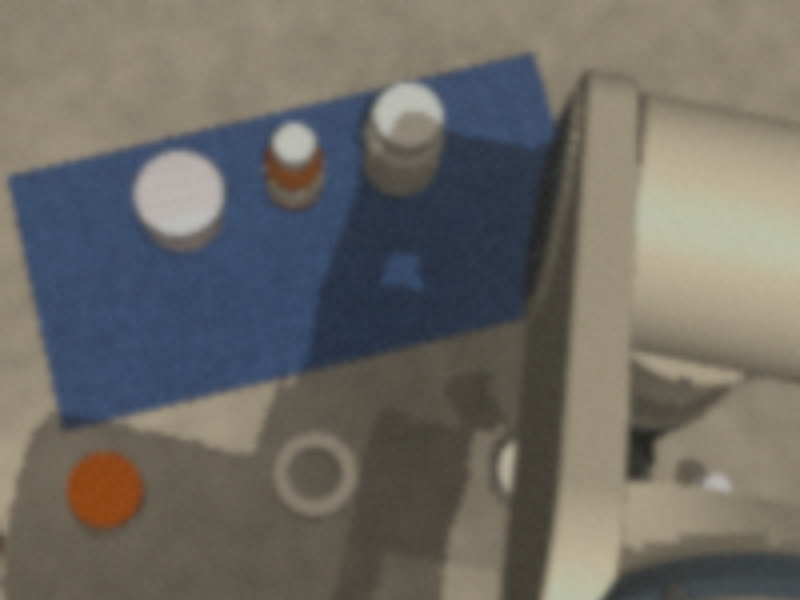

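Brown bottle stands at top pixel (313,165.5), predicted (312.3,165.6): well placed. Cup at (317,176.5) in the wrist view vs (318.2,179.5): 2 mm to +y; vial cap at (274,287).

```bash
python3 -m crank '[[0.0015,-0.005,0.045,0,0,0,0],[0.0015,-0.005,0.09,0,0,0,0],[0.0015,-0.005,0.135,0,0,0,0],[0.0015,-0.005,0.167,0,0,0,0],[0.0015,-0.005,0.176,0,0,0,0]]' 22; python3 -m crank '[[0,0,0,0,0,0,0.1],[0,0,0,0,0,0,0.3],[0,0,0,0,0,0,0.6],[0,0,0,0,0,0,1],[0,0,0,0,0,0,1]]'; python3 -m crank '[[0,0,0,0,0,0,1],[0,0,-0.03,0,0,0,1],[0,0,-0.07,0,0,0,1],[0,0,-0.11,0,0,0,1],[0,0,-0.15,0,0,0,1]]'
python3 -c "
from h import *
go([637.9,-1.2,173])"
```

```text
clock: 8.1
eef_pos: [424.6, -131.8, 21.1]
tcp_rot: [-3.137, -0.002, 1.727]
contact_force: [-0.3, 1.1, 0.6]
opening: 1.005
grasp_force: 0.0
clock: 8.6
eef_pos: [427.2, -133.3, 25.7]
tcp_rot: [3.138, 0.001, 1.726]
contact_force: [-0.7, 1.1, 5.5]
opening: 0.543
grasp_force: 21.7
clock: 9.1
eef_pos: [425.8, -133.0, 176.9]
tcp_rot: [3.14, 0.001, 1.726]
contact_force: [1.7, -0.5, -1.1]
opening: 0.541
grasp_force: 23.6
shift [0.0975 0.2299 0.0042] az 0.006 pos [ 425.8 -133.   176.9] rot [3.1397e+00 9.0000e-04 1.7257e+00] clock 9.1
```

```bash
python3 -m crank '[[0.015,0.035,0,0,0,0,1],[0.033,0.078,0,0,0,0,1],[0.051,0.12,0,0,0,0,1],[0.07,0.165,0,0,0,0,1],[0.086,0.203,0,0,0,0,1]]'>/dev/null; python3 -m crank '[[0.011,0.027,0,0,0,0,1],[0.011,0.027,0,0,0,0,1],[0.011,0.027,0,0,0,0,1],[0.011,0.027,0,0,0,0,1]]'
python3 -c "
from h import *
go([637.9,-1.2,86]); f=grab('wrist','w4'); g=grab('scene'); print(proj(g,[[637.9,-1.2,88]]), proj(f,[[637.9,-1.2,88]]))
x,y=proj(g,[[637.9,-1.2,130]])[0].astype(int)
a=f['image'][180:400,170:470];b=g['image'][y-55:y+55,x-75:x+75]
cv2.imwrite('pics/m4.png',np.hstack([cv2.resize(a,(400,293)),cv2.resize(b,(400,293))])[:,:,::-1])"
```

```text
clock: 10.0
eef_pos: [637.0, -2.2, 174.5]
tcp_rot: [-3.141, 0.0, 1.725]
contact_force: [-0.3, 0.2, -0.5]
opening: 0.541
grasp_force: 23.6
shift [0.0008 0.0011 0.0885] az 0.005 pos [637.   -2.2 174.5] rot [-3.1413e+00  2.0000e-04  1.7254e+00] clock 10.0
[[346.97971939 209.35636904]] [[324.92306417 208.91194957]]
```

View pics/m4.png

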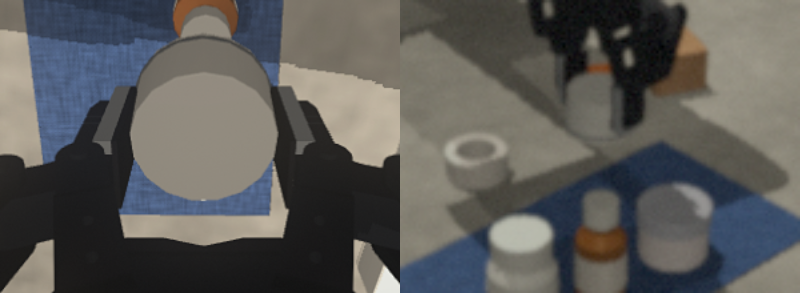

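Cup held level; its end circle centre is at wrist pixel ≈(323,283), bottle's neck shows above it in line.

```bash
python3 -c "
from h import *
f=grab('wrist'); print(cast(f,[[323,283],[268,283],[378,283]],179.5))"
```

```text
[[636.55277436  -1.02025921 179.5       ]
 [614.3356974   -4.4765006  179.5       ]
 [658.77826738   2.35440106 179.5       ]]
```

```bash
python3 -m crank '[[0,0.001,0.025,0,0,0,1],[0,0.001,0.05,0,0,0,1],[0,0.001,0.07,0,0,0,1],[0,0.001,0.08,0,0,0,1],[0,0.001,0.085,0,0,0,1]]'; python3 -m crank '[[0,0,0,0,0,0,1],[0,0,0.001,0,0,0,1],[0,0,0.002,0,0,0,1],[0,0,0.002,0,0,0,1]]'
```

```text
clock: 10.65
eef_pos: [638.4, -1.8, 88.3]
tcp_rot: [-3.14, -0.0, 1.725]
contact_force: [0.0, -0.4, -0.1]
opening: 0.542
grasp_force: 23.6
clock: 11.05
eef_pos: [639.4, -1.4, 87.6]
tcp_rot: [3.141, 0.0, 1.726]
contact_force: [0.2, 0.9, 0.0]
opening: 0.538
grasp_force: 23.6
```

```bash
python3 -m crank '[[0,-0.001,0.0005,0,0,0,1],[0,-0.001,0.001,0,0,0,1],[0,-0.001,0.0015,0,0,0,1],[0,-0.001,0.0015,0,0,0,1]]'; 
```

```text
clock: 11.45
eef_pos: [638.6, -1.6, 86.6]
tcp_rot: [3.14, 0.0, 1.726]
contact_force: [-1.6, -0.8, 9.2]
opening: 0.538
grasp_force: 24.6
```

```bash
python3 -m crank '[[0,0,0,0,0,0,0.35],[0,0,0,0,0,0,0.2],[0,0,0,0,0,0,0],[0,0,0,0,0,0,0],[0,0,0,0,0,0,0]]'; python3 -m crank '[[0,0,-0.02,0,0,0,0],[0,0,-0.05,0,0,0,0],[0,0,-0.09,0,0,0,0],[0,0,-0.12,0,0,0,0],[0,0,-0.12,0,0,0,0]]'
python3 -c "
from h import *
go([402,-243,190]); g=grab('scene'); 
x,y=proj(g,[[637.9,-1.2,60]])[0].astype(int)
cv2.imwrite('pics/m5.png',cv2.resize(g['image'][y-50:y+50,x-75:x+75],(600,400))[:,:,::-1])"
```

```text
clock: 11.95
eef_pos: [637.9, -1.6, 85.3]
tcp_rot: [-3.141, -0.0, 1.726]
contact_force: [0.2, -1.2, 0.7]
opening: 0.999
grasp_force: 0.0
clock: 12.45
eef_pos: [640.6, -1.6, 210.3]
tcp_rot: [3.134, 0.001, 1.726]
contact_force: [0.0, -0.3, 0.3]
opening: 1.004
grasp_force: 0.0
shift [-0.2016 -0.2732  0.0185] az 0.006 pos [640.6  -1.6 210.3] rot [3.1340e+00 1.2000e-03 1.7258e+00] clock 12.45
```

View pics/m5.png

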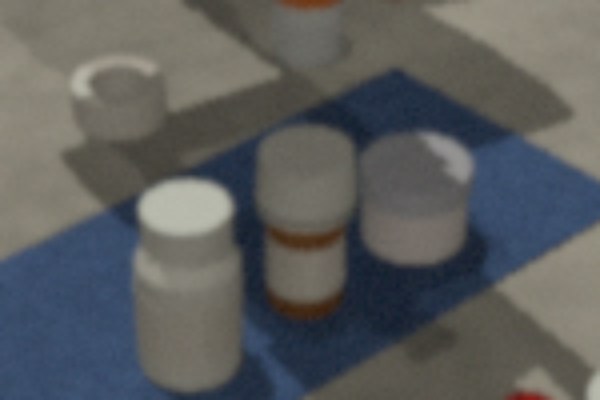

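The cup (crop centre (306,180)) sits level over the upright brown bottle between tall bottle and jar. Next: vial.

```bash
python3 -m crank '[[-0.028,-0.038,0,0,0,0,0],[-0.056,-0.076,0,0,0,0,0],[-0.084,-0.114,0,0,0,0,0],[-0.112,-0.152,0,0,0,0,0],[-0.14,-0.19,0,0,0,0,0]]'>/dev/null; python3 -m crank '[[-0.028,-0.038,0,0,0,0,0],[-0.056,-0.076,0.01,0,0,0,0],[-0.062,-0.082,0.018,0,0,0,0],[-0.062,-0.082,0.018,0,0,0,0],[-0.062,-0.082,0.018,0,0,0,0]]'
python3 -c "
from h import *
go([402,-243,24]); f=grab('wrist','w6'); print(proj(f,[[402,-243,50]]))"
```

```text
clock: 13.5
eef_pos: [400.7, -242.7, 186.9]
tcp_rot: [-3.141, -0.001, 1.725]
contact_force: [-0.1, 0.2, 0.2]
opening: 0.999
grasp_force: 0.0
shift [-0.0007  0.0013  0.1629] az 0.005 pos [ 400.7 -242.7  186.9] rot [-3.1410e+00 -1.0000e-03  1.7253e+00] clock 13.5
[[324.76026635 189.83504859]]
```

View pics/w6.png

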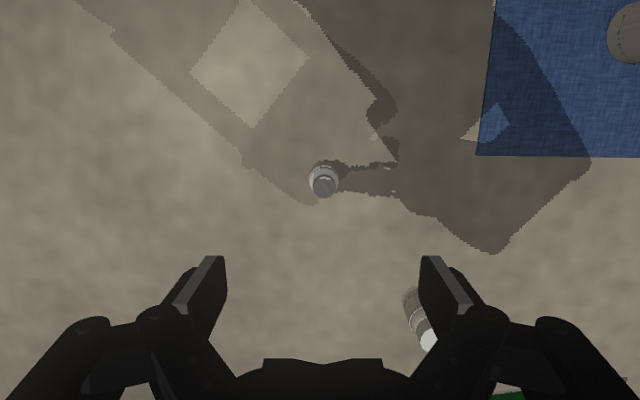

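Vial cap at (323,185.5), predicted (324.8,189.8): shift +2 mm in tool x.

```bash
python3 -m crank '[[0.002,0,0.045,0,0,0,0],[0.002,0,0.09,0,0,0,0],[0.002,0,0.13,0,0,0,0],[0.002,0,0.155,0,0,0,0],[0.002,0,0.162,0,0,0,0]]' 25; python3 -m crank '[[0,0,0,0,0,0,0.3],[0,0,0,0,0,0,0.5],[0,0,0,0,0,0,0.8],[0,0,0,0,0,0,1],[0,0,0,0,0,0,1]]'; python3 -m crank '[[0,0,0,0,0,0,1],[0,0,0,0,0,0,1],[0,0,-0.04,0,0,0,1],[0,0,-0.09,0,0,0,1],[0,0,-0.14,0,0,0,1]]'
python3 -c "
from h import *
go([614.6,146.7,173])"
```

```text
clock: 14.05
eef_pos: [399.8, -239.4, 23.1]
tcp_rot: [-3.139, -0.003, 1.728]
contact_force: [0.2, -0.7, 0.3]
opening: 1.0
grasp_force: 0.0
clock: 14.55
eef_pos: [401.0, -241.6, 26.7]
tcp_rot: [3.14, 0.001, 1.726]
contact_force: [0.1, 1.0, 8.5]
opening: 0.291
grasp_force: 24.6
clock: 15.05
eef_pos: [399.6, -241.0, 167.3]
tcp_rot: [-3.141, -0.0, 1.726]
contact_force: [1.1, -0.5, 0.7]
opening: 0.291
grasp_force: 25.0
shift [ 0.3499  0.2722 -0.0056] az 0.006 pos [ 399.6 -241.   167.3] rot [-3.1412e+00 -4.0000e-04  1.7255e+00] clock 15.05
```

```bash
python3 -m crank '[[0.02,0.016,0,0,0,0,1],[0.052,0.041,0,0,0,0,1],[0.084,0.066,0,0,0,0,1],[0.119,0.093,0,0,0,0,1],[0.154,0.12,0,0,0,0,1]]'>/dev/null; python3 -m crank '[[0.036,0.028,0,0,0,0,1],[0.072,0.056,0,0,0,0,1],[0.108,0.084,0,0,0,0,1],[0.144,0.112,0,0,0,0,1],[0.176,0.137,0,0,0,0,1]]'>/dev/null; python3 -m crank '[[0.02,0.015,0,0,0,0,1],[0.02,0.015,0,0,0,0,1],[0.02,0.015,0,0,0,0,1],[0.02,0.015,0,0,0,0,1]]'
python3 -c "
from h import *
go([614.6,146.7,29.5]); f=grab('wrist','w7'); print(proj(f,[[627,73,48]]))"
```

```text
clock: 16.45
eef_pos: [614.2, 145.7, 165.6]
tcp_rot: [-3.141, 0.0, 1.725]
contact_force: [-0.3, -0.5, -0.5]
opening: 0.295
grasp_force: 25.0
shift [0.001  0.0006 0.1361] az 0.005 pos [614.2 145.7 165.6] rot [-3.1410e+00  3.0000e-04  1.7252e+00] clock 16.45
[[325.14937339 281.10842334]]
```

View pics/w7.png

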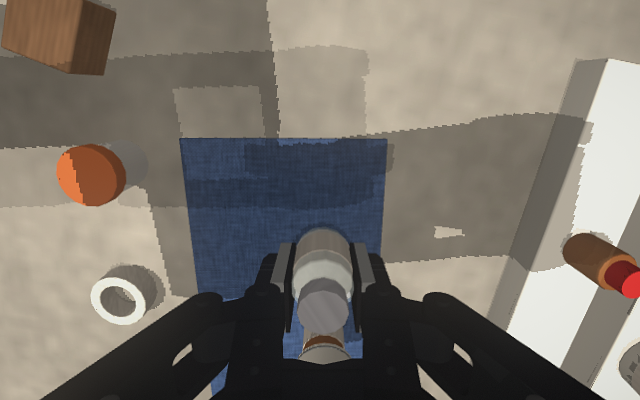

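Vial hangs upright (cap at (322,310)), mat end edge at row 138. Lower.

```bash
python3 -m crank '[[0.001,0,0.035,0,0,0,1],[0.001,0,0.075,0,0,0,1],[0.001,0,0.11,0,0,0,1],[0.001,0,0.127,0,0,0,1],[0.001,0,0.133,0,0,0,1]]'; python3 -m crank '[[0,0,0.001,0,0,0,1],[0,0,0.002,0,0,0,1],[0,0,0.002,0,0,0,1],[0,0,0.002,0,0,0,1],[0,0,0.002,0,0,0,1]]'; python3 -m crank '[[0,0,0.001,0,0,0,1],[0,0,0.001,0,0,0,1]]'
```

```text
clock: 17.0
eef_pos: [613.5, 146.6, 30.9]
tcp_rot: [-3.139, 0.0, 1.725]
contact_force: [0.5, 0.9, -0.5]
opening: 0.292
grasp_force: 25.0
clock: 17.5
eef_pos: [615.1, 147.7, 31.2]
tcp_rot: [3.14, -0.0, 1.726]
contact_force: [-0.9, 0.1, -0.3]
opening: 0.289
grasp_force: 25.0
clock: 17.7
eef_pos: [615.0, 147.7, 29.8]
tcp_rot: [3.141, -0.0, 1.726]
contact_force: [-1.2, 0.1, 3.6]
opening: 0.292
grasp_force: 25.3
```

Contact. Release, rise, and go to the roll.

```bash
python3 -m crank '[[0,0,0,0,0,0,0.6],[0,0,0,0,0,0,0.4],[0,0,0,0,0,0,0],[0,0,0,0,0,0,0],[0,0,0,0,0,0,0]]'; python3 -m crank '[[0,0,-0.03,0,0,0,0],[0,0,-0.07,0,0,0,0],[0,0,-0.12,0,0,0,0],[0,0,-0.16,0,0,0,0],[0,0,-0.16,0,0,0,0]]'
python3 -c "
from h import *
go([440,3,190])"
```

```text
clock: 18.2
eef_pos: [614.7, 147.6, 29.4]
tcp_rot: [-3.141, 0.0, 1.726]
contact_force: [-0.1, -0.5, 0.2]
opening: 0.998
grasp_force: 0.0
clock: 18.7
eef_pos: [618.1, 148.4, 195.9]
tcp_rot: [3.132, -0.001, 1.726]
contact_force: [1.3, 0.9, -0.2]
opening: 1.002
grasp_force: 0.0
shift [-0.1162 -0.1984  0.0038] az 0.006 pos [618.1 148.4 195.9] rot [ 3.1315e+00 -8.0000e-04  1.7257e+00] clock 18.7
```

```bash
python3 -m crank '[[-0.022,-0.039,0,0,0,0,0],[-0.045,-0.078,0,0,0,0,0],[-0.068,-0.117,0,0,0,0,0],[-0.091,-0.156,0,0,0,0,0],[-0.117,-0.196,0,0,0,0,0]]'>/dev/null; python3 -m crank '[[0,0,0,0,0,0,0],[0,0,0,0,0,0,0],[0,0,0,0,0,0,0]]'
python3 -c "
from h import *
go([440,3,23]); f=grab('wrist','w8'); print(proj(f,[[440,3,24]]))"
```

```text
clock: 19.5
eef_pos: [440.0, 2.0, 189.5]
tcp_rot: [3.141, 0.0, 1.726]
contact_force: [0.7, -0.7, 1.0]
opening: 0.999
grasp_force: 0.0
shift [ 1.000e-03 -1.000e-04  1.665e-01] az 0.006 pos [440.    2.  189.5] rot [3.1406 0.     1.7258] clock 19.5
[[323.06273012 179.04845867]]
```

View pics/w8.png

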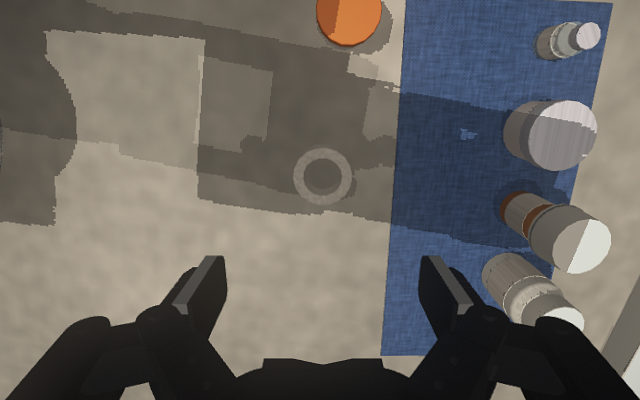

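Roll centred at (323,176), predicted (323,179); the vial stands at top right, row complete. Grip the roll.

```bash
python3 -m crank '[[0.0025,0,0.045,0,0,0,0],[0.0025,0,0.09,0,0,0,0],[0.0025,0,0.135,0,0,0,0],[0.0025,0,0.158,0,0,0,0],[0.0025,0,0.166,0,0,0,0]]' 25; python3 -m crank '[[0,0,0,0,0,0,0.1],[0,0,0,0,0,0,0.3],[0,0,0,0,0,0,0.6],[0,0,0,0,0,0,1],[0,0,0,0,0,0,1]]'; python3 -m crank '[[0,0,0,0,0,0,1],[0,0,-0.03,0,0,0,1],[0,0,-0.07,0,0,0,1],[0,0,-0.11,0,0,0,1],[0,0,-0.11,0,0,0,1]]'
python3 -c "
from h import *
t=C-50*MX-75*MY;print(t); go([*t,130])"
```

```text
clock: 20.05
eef_pos: [437.8, 4.8, 20.8]
tcp_rot: [-3.137, -0.001, 1.727]
contact_force: [-0.4, 0.1, -0.3]
opening: 1.0
grasp_force: 0.0
clock: 20.55
eef_pos: [440.0, 4.3, 24.9]
tcp_rot: [3.139, 0.0, 1.726]
contact_force: [0.0, 1.2, 9.3]
opening: 0.622
grasp_force: 26.5
clock: 21.05
eef_pos: [442.1, 4.2, 138.7]
tcp_rot: [3.132, 0.001, 1.726]
contact_force: [-0.4, -0.0, -0.9]
opening: 0.622
grasp_force: 27.0
[564.0075 -88.4025]
shift [-0.1103  0.1061  0.0099] az 0.006 pos [442.1   4.2 138.7] rot [3.1320e+00 1.5000e-03 1.7257e+00] clock 21.05
```

```bash
python3 -m crank '[[-0.02,0.02,0,0,0,0,1],[-0.05,0.05,0,0,0,0,1],[-0.08,0.08,0,0,0,0,1],[-0.108,0.105,0,0,0,0,1],[-0.11,0.107,0,0,0,0,1]]'>/dev/null; python3 -m crank '[[0,0,0,0,0,0,1],[0,0,0,0,0,0,1],[0,0,0,0,0,0,1]]'
python3 -c "
from h import *
go([564,-88.4,28]); f=grab('wrist','w9')"
```

```text
clock: 21.85
eef_pos: [560.3, -87.2, 133.4]
tcp_rot: [-3.141, -0.0, 1.726]
contact_force: [0.3, 0.1, -0.9]
opening: 0.623
grasp_force: 27.0
shift [-0.0018  0.0036  0.1054] az 0.006 pos [560.3 -87.2 133.4] rot [-3.1408e+00 -4.0000e-04  1.7264e+00] clock 21.85
```

View pics/w9.png

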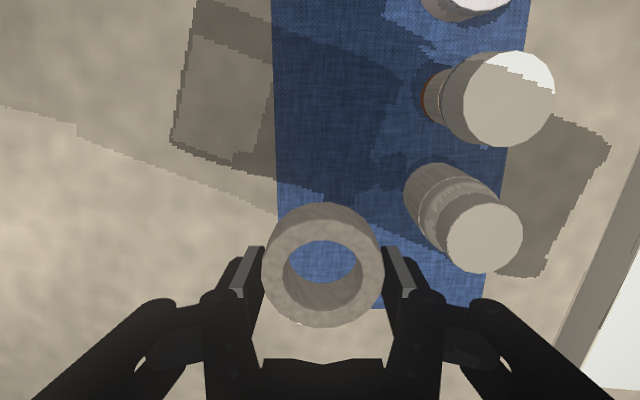

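Roll held level at (323,265), right finger clear of the tall bottle. Lower.

```bash
python3 -m crank '[[-0.001,0.003,0.03,0,0,0,1],[-0.001,0.003,0.06,0,0,0,1],[-0.001,0.003,0.085,0,0,0,1],[-0.001,0.003,0.098,0,0,0,1],[-0.001,0.003,0.103,0,0,0,1]]'; python3 -m crank '[[0,0,0,0,0,0,1],[0,0,0.001,0,0,0,1],[0,0,0.002,0,0,0,1],[0,0,0.002,0,0,0,1]]'
```

```text
clock: 22.4
eef_pos: [563.6, -88.0, 29.4]
tcp_rot: [-3.14, -0.001, 1.726]
contact_force: [-0.5, 0.6, 0.1]
opening: 0.624
grasp_force: 27.0
clock: 22.8
eef_pos: [565.0, -88.6, 29.2]
tcp_rot: [3.14, 0.0, 1.726]
contact_force: [-1.5, 0.1, -1.0]
opening: 0.625
grasp_force: 27.0
```

```bash
python3 -m crank '[[0,0,0.0005,0,0,0,1],[0,0,0.001,0,0,0,1],[0,0,0.001,0,0,0,1],[0,0,0.001,0,0,0,1]]'; python3 -m crank '[[0,0,0,0,0,0,1],[0,0,0.0007,0,0,0,1],[0,0,0.0007,0,0,0,1]]'
```

```text
clock: 23.2
eef_pos: [564.8, -88.5, 28.0]
tcp_rot: [3.141, 0.0, 1.726]
contact_force: [-1.8, 0.1, 5.0]
opening: 0.621
grasp_force: 27.4
clock: 23.5
eef_pos: [564.8, -88.6, 27.9]
tcp_rot: [3.141, 0.0, 1.726]
contact_force: [-4.8, 0.4, 13.1]
opening: 0.621
grasp_force: 28.1
```

```bash
python3 -m crank '[[0,0,-0.0005,0,0,0,0.33],[0,0,-0.0005,0,0,0,0.28],[0,0,-0.0005,0,0,0,0.23],[0,0,-0.0005,0,0,0,0.23]]'; python3 -m crank '[[0,0,-0.01,0,0,0,0.23],[0,0,-0.04,0,0,0,0.23],[0,0,-0.08,0,0,0,0.23],[0,0,-0.12,0,0,0,0.23],[0,0,-0.17,0,0,0,0.23]]';  python3 -m crank '[[0,-0.045,0,0,0,0,0.2],[-0.02,-0.09,0,0,0,0,0.2],[-0.05,-0.12,0,0,0,0,0.2],[-0.09,-0.15,0,0,0,0,0.2],[-0.13,-0.18,0,0,0,0,0.2]]';python3 -m crank '[[-0.045,0,0,0,0,0,0.2],[-0.09,0,0,0,0,0,0.2],[-0.135,0,0,0,0,0,0.2],[-0.135,0,0,0,0,0,0.2],[-0.135,0,0,0,0,0,0.2]]'
python3 -c "
from h import *
t=grab('top');s=grab('scene')
cv2.imwrite('pics/f1.png',np.hstack([cv2.resize(t['image'][130:290,230:430],(400,320)),cv2.resize(s['image'][140:300,230:430],(400,320))])[:,:,::-1])
P=np.array([[614.8,147.6,53],[637.9,-1.4,91],[564.9,-88.5,27],[627.3,72.9,48],[647.6,-74.9,93]])
print((proj(t,P)-[230,130])*2)"
```

```text
clock: 23.9
eef_pos: [564.4, -88.5, 27.1]
tcp_rot: [-3.141, -0.0, 1.726]
contact_force: [-1.0, -0.2, 0.8]
opening: 0.765
grasp_force: 0.5
clock: 24.4
eef_pos: [563.7, -88.3, 198.5]
tcp_rot: [-3.14, -0.001, 1.726]
contact_force: [0.6, -0.8, -0.9]
opening: 0.771
grasp_force: 0.0
clock: 24.9
eef_pos: [405.9, -245.9, 198.3]
tcp_rot: [3.14, 0.001, 1.727]
contact_force: [0.4, 0.4, -0.7]
opening: 0.8
grasp_force: 0.0
clock: 25.4
eef_pos: [427.4, -378.8, 197.4]
tcp_rot: [3.142, -0.0, 1.724]
contact_force: [-0.1, 0.2, -0.3]
opening: 0.802
grasp_force: 0.0
[[ 50.43158836 107.71080732]
 [164.78405601  69.88078972]
 [237.12431725 133.51457026]
 [108.2495025   94.2455521 ]
 [222.75954958  56.72963808]]
```

View pics/f1.png

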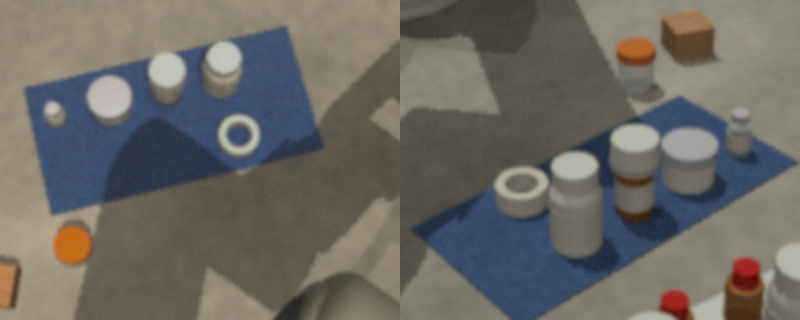

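Vial (51,107), cup (166,70), roll (239,134), jar (109,95) and tall bottle cap (223,57) all match the predictions, upright and clear of the robot. Handing in.

```bash
python3 -c "
from rig import sign_off
print(sign_off())"
```

```text
the job is handed in; nothing more can be done
None
```

The job is handed in at about 25 s on the clock: in the last pictures the brown bottle (cup over its cap), the vial and the tape roll stand or lie where intended, and the jar and tall bottle look unmoved; no verdict was returned.

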